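# Stack two specimen sets on their carriers

### The arm

A 7-joint arm with a two-finger parallel gripper is mounted at the origin on a cart in front of the work surface, level with it; the furniture and walls round the work are solid. World frame = base frame: x ahead of the robot, y to its left, z up, the work surface at z = 0. Lengths are in m, angles in rad, forces in N, time in s.
With the tool pointing down it reaches from about 0.4 to 0.875 m from the base axis. Payload 19.3 kg.
Tool frame: the origin (TCP) lies at the very end of the fingers, on their centre line; the grasp point (between the pads) lies 19 mm behind it; z points along the fingers, y is the line along which they close (so a half turn about z gives the same grasp; the last joint's range is limited). The gripper opens to 85 mm and grips with 20 to 120 N. Pads are 22 mm wide; open, the fingers measure 114 mm over their backs; the gripper's body (76 mm by 85 mm) begins 54 mm behind the grasp point. The pads swing forward as they close: fully open they stand 13 mm farther back than shut.
Start: joints at [1.24, 0.521, -0.036, 1.599, 0.021, 1.021, -0.113], TCP at [0.161, -0.604, 0.231] pointing down, gripper open.
Joint ranges: [-2.91, 2.91], [-0.3, 2.13], [-1.5, 1.42], [0.17, 2.43], [-1.26, 4.41], [0.16, 1.93], [-2.52, 2.52]. Speed limits (rad/s): [1.89, 1.89, 2.39, 2.39, 3.01, 3.01, 3.01].

### API

Orientations are given as [roll, pitch, yaw] about the fixed x, y, z axes, in that order (R = Rz(yaw) Ry(pitch) Rx(roll)).
In Python, from workcell import bot, grab_frame, calibration, job gives the robot as it stands.
- The arm moves only by the tool creep_tool, called after "Call:" in YAML: its name, and indented under it one key for each argument. Schema: {"type":"object","properties":{"rows":{"type":"array","items":{"type":"number"},"minItems":7,"maxItems":35},"grip_n":{"type":"number"},"only":{"type":"string"},"quiet":{"type":"boolean"},"lines":{"type":"string"}},"required":["rows"],"additionalProperties":false}. rows is one flat list of numbers that holds 1 to 5 rows one after another, with no inner brackets; each row has 7 numbers: the finger opening in m, then dx, dy, dz in fractions of the full range, 1 being 0.5 m, then a rotation vector rx, ry, rz in a scale on which 1.0 is 2 pi rad; each row is the pose to reach, as a shift and turn from the pose commanded when the call began, along the tool's axes at that moment; what a row does not reach only later rows make up. A row lasts 1/8 s, in which the tool goes at most 0.0625 m and 0.188 rad, less where a joint would pass 70% of its speed; a pose out of reach is approached as far as the arm can. The fingers move at their own pace and stop on an object; grip_n is the grip in N (left out, the last holds). Time passes only in rows, so rows that do not move let the fingers close. The tool returns the time, the measured TCP pose, the force, the opening and the grip force at its end. only (a regular expression) keeps the lines of the reply that match it, lines (a string "A,B") keeps lines A to B, and quiet returns only ok. Shift and turn numbers lie between -1 and 1, and a call with a number outside is refused. Input that does not fit is refused with a message, and nothing moves.
- bot.observe(): the state, without advancing time (a new reading comes with each control period).
- grab_frame(name): name is "side" or "top" or "wrist"; returns (picture, depth): 384x512x3 uint8, blue, green, red; 384x512 float32, m along the optical axis (not along the pixel's ray), 0 where there is no reading.
- calibration(name): a dict with "vfov" (degrees; the focal length in pixels is half the picture's height over the tangent of half this angle, whatever the lens; pixels are square), "cx", "cy" (the principal point, pixels), "dist_coeffs" ([k1, k2, p1, p2, k3] as OpenCV has them; the pictures are not rectified), "eye" and "attitude" of the camera in the world. Camera axes: x right, y down, z forward; pixel columns grow to the right and rows downward; lengths in m; the calibration is good to about 2 mm. A picture is of the moment at which its call begins: read the wrist's pose just before it. calibration takes no time and is no camera call; for the wrist camera it gives the pose at the moment of the call.
- job.job_done(): hands the job in; it is judged then, once.
The state is a dict: "clock": time; "qpos": joint angles; "qd": joint speeds; "joint_efforts": joint torques, N m; "position": TCP position; "tool_rot": TCP orientation; "force": force on the tool from outside, world axes, zero at the start; "moment": the same for the moment, N m; "grip_width": finger opening in m; "finger_force": force on a finger pad.
Only numpy, scipy, OpenCV 4.12 (cv2) and the standard library are available. Lean on these libraries where they do the work, as an engineer would, in place of code of your own. Each camera call takes 0.05 s, during which the arm holds its last target. There are 200 camera calls.

### The job

Make up the two specimen sets for the incubator: on the blue carrier set the red petri dish with the yellow-lidded cup on top of it, and on the green carrier the cream petri dish with the white-lidded cup on top of it. Each dish sits flat inside its carrier's rim and each cup stands upright, centred on its dish; let go of everything and do not shift or knock over the timer, the dropper bottle or the rubber stamp standing among them.

Things in the scene. Friction and masses are not known exactly. Their poses are not given: they have to be found in the camera images.
- red_dish: round covered petri dish, clear plastic, dark red filling, lying flat: 60 mm across, 14 mm high to look at. To the touch it is a disc 55 mm across and 12 mm high (pads close to 55 mm, what is set on it rests 12 mm above its underside). 18 to 31 g. Origin: centre of its underside; z up; yaw is of no matter. Goes on the blue carrier.
- cream_dish: round covered petri dish, clear plastic, pale cream filling, lying flat: 60 mm across, 14 mm high to look at. To the touch it is a disc 55 mm across and 12 mm high (pads close to 55 mm, what is set on it rests 12 mm above its underside). 18 to 31 g. Origin: centre of its underside; z up; yaw is of no matter. Goes on the green carrier.
- yellow_cup: closed specimen cup, yellow snap lid, white body, 50 mm high. Body 53 mm across from 0 to 40 mm above its underside, lid 59 mm across from 40 to 50 mm (64 over a small tab); may be gripped across the lid from above. 24 to 42 g. Origin: in the plane of its underside, 3 mm from its round axis, which lies at +3 mm along the body's own x (away from the tab); z up. Goes on the red dish.
- white_cup: closed specimen cup, greyish-white snap lid, white body, 50 mm high. Body 53 mm across from 0 to 40 mm above its underside, lid 59 mm across from 40 to 50 mm (64 over a small tab); may be gripped across the lid from above. 24 to 42 g. Origin: in the plane of its underside, 3 mm from its round axis, which lies at +3 mm along the body's own x (away from the tab); z up. Goes on the cream dish.
- blue_carrier: flat round blue plastic dish carrier, fixed to the worktop: 84 mm across; recessed floor 76 mm across and 3 mm above the worktop, with a dark inlay; rim 4 mm wide, its top 5 mm above the worktop; a flat tab 3 mm thick reaches to 57 mm from the centre on its own -x side. Origin: centre of its underside, on the worktop; z up.
- green_carrier: flat round green plastic dish carrier, fixed to the worktop: 84 mm across; recessed floor 76 mm across and 3 mm above the worktop, with a dark inlay; rim 4 mm wide, its top 5 mm above the worktop; a flat tab 3 mm thick reaches to 57 mm from the centre on its own -x side. Origin: centre of its underside, on the worktop; z up.
- timer: bystander, to be left alone: cream bench timer with a red knob, 64 x 64 x 40 mm high, loose. Origin: centre of its underside.
- dropper: bystander, to be left alone: small amber dropper bottle with a black top, among the dishes and cups, 27 mm in diameter, 69 mm high, loose. Origin: centre of its underside.
- stamp: bystander, to be left alone: orange-brown wooden rubber stamp standing on its foot among the dishes and cups, 26 x 50 mm, 67 mm high, loose. Origin: centre of its underside.
Mind the look-alikes: they are no part of the job. Of the things that look like the yellow_cup, the larger one is meant.

How it is judged:
By the outcome, as a careful person would: the job done as asked, in the order asked, and still so for the second after the job is handed in, with the robot touching nothing.
It also fails if it takes over 93 s, if anything falls off the work surface, if the arm or the gripper's body presses on something with over 40 N, if the wrist force passes 120 N, or if a joint passes its speed limit or range.

## Working session

There is one attempt and no reset: what is moved stays moved. The work goes in short steps, Python scripts to look and compute and a tool call to move; the robot and the scene stay as the last step left them, time stands still between calls to the robot, and variables do not carry over. Pictures are saved under pics/ and viewed, at most 14 in all, crops included, and the job is handed in when it is done.

```bash
mkdir -p pics; ls
```

Run:
```python
from workcell import bot, grab_frame, calibration, job
import cv2,numpy as np
s=bot.observe(); print(s)
for n in ("top","side"):
    im,d=grab_frame(n); cv2.imwrite(f"pics/{n}0.png",im); np.savez(f"{n}0.npz",im=im,d=d); c=calibration(n);print(n,c)
```

```text
pics
{'clock': 0.0, 'qpos': array([ 1.23980925,  0.52200267, -0.03636181,  1.59996181,  0.02120776,
        1.02109627, -0.11281181]), 'qd': array([ 1.47368594e-03, -1.26460979e-03, -7.57750771e-04,  1.65839076e-04,
       -1.79159722e-03,  2.79801363e-05, -2.05028432e-03]), 'joint_efforts': array([-2.34537220e-04, -9.27103114e+01,  1.97976083e+00, -3.69942248e+01,
        1.78411725e-02,  8.02244438e-03,  4.73925411e-06]), 'position': array([ 0.16105342, -0.60356823,  0.23074896]), 'tool_rot': array([-3.14051175e+00,  6.55741302e-05,  2.60798385e-01]), 'force': array([ 0.38793611, -0.38282292,  0.24256193]), 'moment': array([-0.04719334, -0.00773935, -0.0193585 ]), 'finger_force': 0.0, 'grip_width': 0.08513878113110145}
top {'vfov': 44.45186575364146, 'cx': 250.31179942005463, 'cy': 185.74041635765343, 'dist_coeffs': array([0.02738464, 0.        , 0.        , 0.        , 0.        ]), 'eye': array([ 0.35185841, -0.02766881,  1.37950322]), 'attitude': array([-3.03969228, -0.0032694 , -1.54584374])}
side {'vfov': 42.991150470047955, 'cx': 256.99257753352396, 'cy': 182.14806873101315, 'dist_coeffs': array([0.02738922, 0.        , 0.        , 0.        , 0.        ]), 'eye': array([0.0670515 , 0.95232116, 0.55337033]), 'attitude': array([-2.01002465,  0.01585489, -2.71248219])}
```

View pics/top0.png

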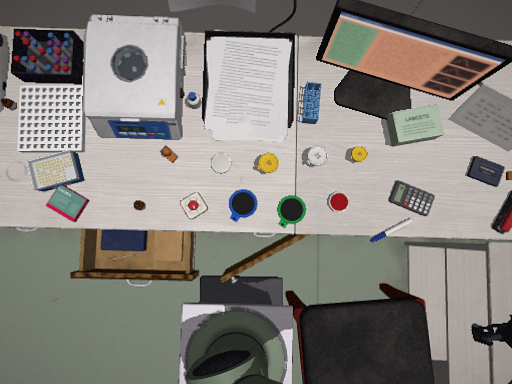

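View pics/side0.png

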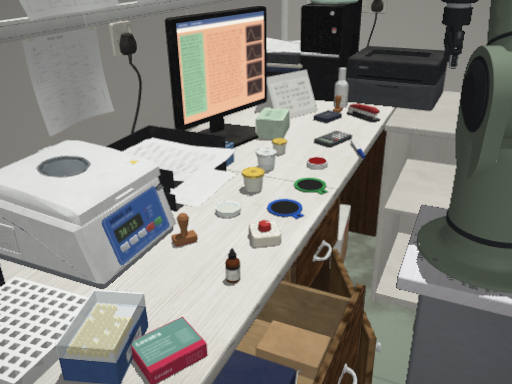

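The top view shows the red dish at (339,201), cream dish (221,163), larger yellow cup (266,163), white cup (316,155), blue carrier (243,203) and green carrier (291,209). The timer is at (193,205), the stamp at (169,153), the dropper at (139,205), and the small yellow look-alike at (358,154). In the side view the same things appear at: yellow cup (253,180), white cup (266,158), red dish (317,162), cream dish (228,209), blue carrier (285,208) and green carrier (310,185).

Create h.py:
```python
import numpy as np, cv2
from scipy.spatial.transform import Rotation as Ro
def cam(c):
    f=192/np.tan(np.radians(c["vfov"])/2)
    K=np.array([[f,0,c["cx"]],[0,f,c["cy"]],[0,0,1]]); return K,np.array(c["dist_coeffs"]),Ro.from_euler("xyz",c["attitude"]).as_matrix(),np.array(c["eye"])
def rays(c,p):
    K,D,R,e=cam(c); u=cv2.undistortPoints(np.float64(p).reshape(-1,1,2),K,D)[:,0]
    return e,np.c_[u,np.ones(len(u))]@R.T      # scaled so that depth*ray
def onplane(c,p,z):
    e,r=rays(c,p); return e+r*((z-e[2])/r[:,2:])
def pts(c,p,d):
    e,r=rays(c,p); return e+r*np.asarray(d).reshape(-1,1)
def project(c,P):
    K,D,R,e=cam(c); return cv2.projectPoints(np.float64(P).reshape(-1,1,3),cv2.Rodrigues(R.T)[0],-R.T@e,K,D)[0][:,0]
def tri(c1,p1,c2,p2):
    e1,a=rays(c1,[p1]);e2,b=rays(c2,[p2]);a=a[0];b=b[0]
    s=np.linalg.lstsq(np.c_[a,-b],e2-e1,rcond=None)[0]; P=e1+a*s[0];Q=e2+b*s[1]
    return (P+Q)/2,np.linalg.norm(P-Q)
def cloud(c,d,cx,cy,w):
    v,u=np.mgrid[max(cy-w,0):cy+w+1,max(cx-w,0):cx+w+1]; u=u.ravel();v=v.ravel();dd=d[v,u];k=dd>0
    return np.c_[u,v][k],pts(c,np.c_[u,v][k],dd[k])
```

Run:
```python
from h import *; from workcell import calibration
S={"red_dish":(339,201,317,162),"cream_dish":(221,163,228,209),"yellow_cup":(266,163,253,180),"white_cup":(316,155,266,158),"blue":(243,203,285,208),"green":(291,209,310,185),"timer":(193,205,265,233),"stamp":(169,153,184,230),"dropper":(139,205,233,267),"small_y":(358,154,280,145)}
for k,t in S.items():
    for n,(x,y) in (("top",t[:2]),("side",t[2:])):
        z=np.load(n+"0.npz"); c=calibration(n); px,P=cloud(c,z["d"],x,y,18 if n=="top" else 22)
        h=P[:,2]; zt=np.median(h) ; up=P[h>zt+.006]
        b=up if len(up)>20 else P
        print(k,n,"table %.4f"%zt,"n",len(up),"max %.4f"%np.percentile(h,99.5),"bbox mid",((b.max(0)+b.min(0))/2).round(4)[:2],"ext",np.ptp(b,axis=0).round(3)[:2],"mean",b.mean(0).round(4))
```

```text
red_dish top table 0.0015 n 332 max 0.0205 bbox mid [ 0.453  -0.2827] ext [0.094 0.094] mean [ 0.4523 -0.2861  0.0146]
red_dish side table 0.0001 n 290 max 0.0156 bbox mid [ 0.4694 -0.3239] ext [0.093 0.318] mean [ 0.4593 -0.3408  0.012 ]
cream_dish top table 0.0012 n 323 max 0.0195 bbox mid [0.5567 0.0668] ext [0.096 0.076] mean [0.5579 0.0602 0.0142]
cream_dish side table 0.0005 n 452 max 0.0224 bbox mid [0.5604 0.048 ] ext [0.206 0.213] mean [0.5743 0.0499 0.0129]
yellow_cup top table 0.0015 n 336 max 0.0542 bbox mid [ 0.5612 -0.0678] ext [0.095 0.078] mean [ 0.5563 -0.0779  0.0478]
yellow_cup side table 0.0007 n 625 max 0.0503 bbox mid [ 0.6097 -0.0929] ext [0.159 0.265] mean [ 0.5651 -0.1033  0.0314]
white_cup top table 0.0011 n 346 max 0.0539 bbox mid [ 0.5862 -0.2187] ext [0.099 0.08 ] mean [ 0.5807 -0.2175  0.0468]
white_cup side table 0.0016 n 850 max 0.0505 bbox mid [ 0.6347 -0.2468] ext [0.209 0.408] mean [ 0.5852 -0.2105  0.0348]
blue top table 0.0017 n 56 max 0.0104 bbox mid [ 0.4449 -0.0127] ext [0.1  0.09] mean [ 0.4441 -0.0115  0.009 ]
blue side table 0.0008 n 135 max
[... 517 characters left out ...]
 0.1498 0.0231]
stamp top table 0.0011 n 307 max 0.0676 bbox mid [0.5876 0.2195] ext [0.095 0.09 ] mean [0.6004 0.2139 0.0332]
stamp side table 0.0012 n 718 max 0.0669 bbox mid [0.6222 0.1759] ext [0.128 0.133] mean [0.6013 0.2141 0.0323]
dropper top table 0.0006 n 117 max 0.0599 bbox mid [0.4279 0.2943] ext [0.099 0.098] mean [0.4267 0.287  0.0352]
dropper side table 0.0007 n 380 max 0.0640 bbox mid [0.428 0.243] ext [0.026 0.13 ] mean [0.4253 0.2992 0.0341]
small_y top table 0.0007 n 217 max 0.0423 bbox mid [ 0.5999 -0.344 ] ext [0.071 0.106] mean [ 0.5911 -0.3395  0.0354]
small_y side table 0.0021 n 911 max 0.0551 bbox mid [ 0.6305 -0.3722] ext [0.151 0.382] mean [ 0.6174 -0.3375  0.0325]
```

Run:
```python
import cv2
im=cv2.imread("pics/top0.png")[135:230,120:380]; cv2.imwrite("pics/topcrop.png",cv2.resize(im,None,fx=3,fy=3,interpolation=cv2.INTER_CUBIC))
```

```text
(no output)
```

View pics/topcrop.png

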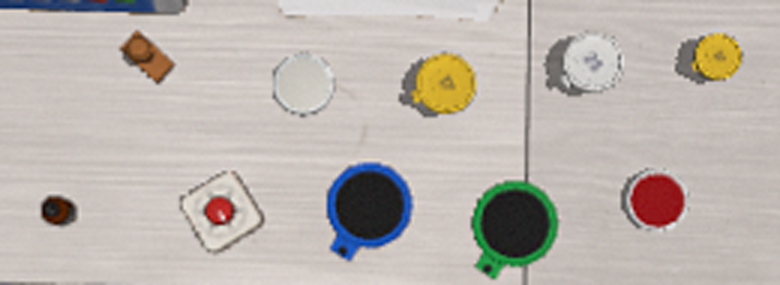

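The crop (3x, offset 120,135) shows the yellow cup's lid at (446,83) with its tab to the lower left at (408,98), and the white lid at (592,61). The carrier inlays are at (370,204) and (515,223), the red dish at (656,200) and the cream dish at (303,83). Next come exact centres from contours.

Create meas.py:
```python
from h import *
def hsvmask(im,lo,hi):
    h=cv2.cvtColor(im,cv2.COLOR_BGR2HSV)
    return cv2.inRange(h,lo,hi)
def circ(m,near,maxd):
    cs=[c for c in cv2.findContours(m,cv2.RETR_EXTERNAL,cv2.CHAIN_APPROX_NONE)[0] if cv2.contourArea(c)>60]
    out=[]
    for c in cs:
        mm=cv2.moments(c); p=np.array([mm["m10"],mm["m01"]])/mm["m00"]
        if np.hypot(*(p-near))<maxd: out.append((cv2.contourArea(c),p,cv2.minEnclosingCircle(c),c))
    return max(out,key=lambda t:t[0]) if out else None
```

Run:
```python
from meas import *; from workcell import calibration
for n,S in (("top",{"red":(339,201),"cream":(221,163),"yel":(266,163),"whi":(316,155),"blue":(243,203),"green":(291,209)}),("side",{"red":(317,162),"cream":(228,209),"yel":(253,174),"whi":(266,153),"blue":(285,208),"green":(310,185)})):
    z=np.load(n+"0.npz");im=z["im"];c=calibration(n)
    v,u=np.mgrid[:384,:512]; H=pts(c,np.c_[u.ravel(),v.ravel()],z["d"].ravel())[:,2].reshape(384,512)
    for k,p in S.items():
        if k=="red": m=hsvmask(im,(0,120,60),(8,255,255))|hsvmask(im,(170,120,60),(180,255,255)); zz=.011
        elif k=="yel": m=hsvmask(im,(18,110,90),(32,255,255)); zz=.05
        elif k in("blue","green"): m=hsvmask(im,(0,0,0),(180,255,70)); zz=.003
        elif k=="cream": m=((H>.006)*255).astype(np.uint8);zz=.014
        else: m=((H>.044)&(H<.06)).astype(np.uint8)*255;zz=.05
        m=m.copy(); w=np.zeros_like(m); cv2.circle(w,p,20 if n=="top" else 22,255,-1); m&=w
        r=circ(m,p,12)
        if r is None: print(n,k,None);continue
        e=cv2.fitEllipse(r[3]); (ex,ey),a,_=e
        print(n,k,"area",r[0],"cen",r[1].round(1),"ell",np.round((ex,ey),1),np.round(a,1),"xy@z",onplane(c,[r[1],(ex,ey)],zz)[:,:2].round(4).tolist(), "diam",round((np.array(a)*np.linalg.norm(pts(c,[p],1)[0]-c["eye"])).mean(),1))
```

```text
top red area 209.5 cen [338.8 201.4] ell [338.8 201.4] [16.1 16.7] xy@z [[0.4524, -0.2878], [0.4524, -0.2878]] diam 16.7
top cream area 293.0 cen [220.8 162.4] ell [220.8 162.4] [19.2 19.6] xy@z [[0.5581, 0.0597], [0.5581, 0.0597]] diam 19.4
top yel area 295.5 cen [267.9 162.6] ell [267.8 162.6] [18.8 20.4] xy@z [[0.5556, -0.0772], [0.5555, -0.077]] diam 19.6
top whi area 296.0 cen [317.1 155.2] ell [317.1 155.2] [18.9 20.4] xy@z [[0.5806, -0.2176], [0.5806, -0.2175]] diam 19.9
top blue area 354.5 cen [242.7 203.1] ell [242.7 203.1] [21.2 21.4] xy@z [[0.4408, -0.0077], [0.4408, -0.0076]] diam 21.3
top green area 364.0 cen [291.3 209.2] ell [291.3 209.2] [21.4 21.8] xy@z [[0.4267, -0.1503], [0.4267, -0.1503]] diam 21.7
side red area 64.5 cen [317.1 160.3] ell [317.1 160.3] [ 5.2 16.4] xy@z [[0.4571, -0.2948], [0.4569, -0.2946]] diam 10.9
side cream area 280.5 cen [227.2 208.3] ell [227.2 208.3] [14.4 25.1] xy@z [[0.5571, 0.0695], [0.5571, 0.0696]] diam 19.8
side yel area 178.5 cen [252.8 172.4] ell [252.8 172.4] [10.7 21.5] xy@z [[0.5542, -0.0677], [0.5542, -0.0677]] diam 16.1
side whi area 133.5 cen [265.5 152.2] ell [265.5 152.2] [ 8.7 20.1] xy@z [[0.5802, -0.2068], [0.5801, -0.2066]] diam 14.5
side blue area 228.5 cen [284.3 207. ] ell [284.3 207. ] [11.4 25.8] xy@z [[0.4441, -0.0077], [0.444, -0.0078]] diam 18.6
side green area 168.5 cen [309.7 184.3] ell [309.7 184.4] [ 9.2 23.6] xy@z [[0.4294, -0.1503], [0.4292, -0.1503]] diam 16.5
```

Create go.py:
```python
import sys; from h import *; from workcell import bot
# usage: go.py x y z yaw -> shift and turn in the tool's axes
s=bot.observe(); R=Ro.from_euler("xyz",s["tool_rot"]); x,y,z,yaw=map(float,sys.argv[1:5])
T=Ro.from_euler("xyz",[np.pi,0,yaw]); print("t",round(s["clock"],2),"pos",s["position"].round(4),"yaw",s["tool_rot"][2].round(3),"q7",s["qpos"][6].round(2))
print("d",R.inv().apply(np.array([x,y,z])-s["position"]).round(4),"rot",(R.inv()*T).as_rotvec().round(3))
```

```bash
python3 go.py 0.4524 -0.2878 0.15 0.26
```

```text
t 0.1 pos [ 0.161  -0.6036  0.2308] yaw 0.261 q7 -0.11
d [ 0.3629 -0.23    0.081 ] rot [-0.001  0.     0.001]
```

The rows are not in the units I measure in: shifts go in shares of 0.5 m and turns go in shares of 2 pi rad. I convert before sending: 0.363 m / 0.5 = 0.726, -0.23 m / 0.5 = -0.46.

Call:
creep_tool:
  rows: [0.085,0.726,-0.46,0.162,0,0,0,0.085,0.726,-0.46,0.162,0,0,0,0.085,0.726,-0.46,0.162,0,0,0,0.085,0.726,-0.46,0.162,0,0,0,0.085,0.726,-0.46,0.162,0,0,0]
  grip_n: 30

```text
clock: 0.72
position: [0.3704, -0.3766, 0.173]
tool_rot: [-3.142, -0.0, 0.261]
force: [0.6, -0.5, -0.6]
grip_width: 0.0852
finger_force: 0.0
```

```bash
python3 go.py 0.4524 -0.2878 0.15 0.26
```

```text
t 0.72 pos [ 0.3704 -0.3766  0.173 ] yaw 0.261 q7 -0.68
d [ 0.1021 -0.0646  0.023 ] rot [-0.    -0.     0.001]
```

Scaled: 0.102 m / 0.5 = 0.204, -0.065 m / 0.5 = -0.13.

Call:
creep_tool:
  rows: [0.085,0.204,-0.13,0.046,0,0,0,0.085,0.204,-0.13,0.046,0,0,0,0.085,0.204,-0.13,0.046,0,0,0]

```text
clock: 1.1
position: [0.4538, -0.2847, 0.1495]
tool_rot: [-3.139, -0.0, 0.268]
force: [-0.7, -1.1, -0.1]
grip_width: 0.0849
finger_force: 0.0
```

```bash
python3 go.py 0.4524 -0.2878 0.15 0.26
```

Run:
```python
from workcell import *; import cv2,numpy as np
c=calibration("wrist");im,d=grab_frame("wrist");cv2.imwrite("pics/w1.png",im);print(c,bot.observe()["position"]);np.savez("w1.npz",im=im,d=d)
```

```text
t 1.1 pos [ 0.4538 -0.2847  0.1495] yaw 0.268 q7 -0.92
d [-0.0022  0.0026 -0.0005] rot [-0.002 -0.     0.008]
{'vfov': 62.88383693492309, 'cx': 263.8138818405331, 'cy': 192.63974453348865, 'dist_coeffs': array([-0.00203595,  0.        ,  0.        ,  0.        ,  0.        ]), 'eye': array([ 0.53089235, -0.26373298,  0.29200703]), 'attitude': array([ 2.82194461e+00,  1.70779465e-03, -1.30262719e+00])} [ 0.45209261 -0.28723744  0.14983373]
```

View pics/w1.png

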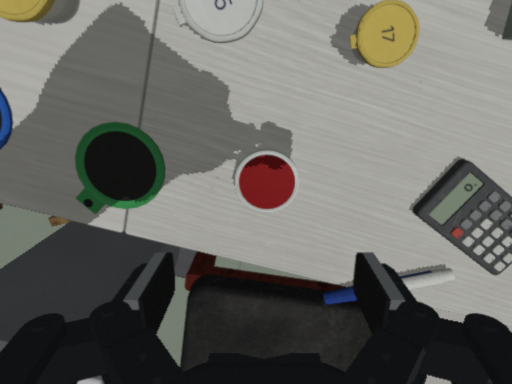

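The wrist view shows the red dish ring at (267,181), the green inlay at (120,165), and the white lid at (222,5) with its tab at the left (182,12). The fingers stand either side of it lower in the picture. Next I check the positions from here.

Create wm.py:
```python
# wm.py file label:u:v:mode:z:winr ...   mode: h<min>,<max> (height mm) | red | dark | yel
import sys; from meas import *
def run(im,d,c,args):
    v,u=np.mgrid[:384,:512]; H=pts(c,np.c_[u.ravel(),v.ravel()],d.ravel())[:,2].reshape(384,512)*1e3; H[d==0]=-99
    for a in args:
        k,x,y,mode,zz,w=a.split(":"); p=(int(x),int(y)); w=int(w); zz=float(zz)
        if mode=="red": m=hsvmask(im,(0,120,40),(8,255,255))|hsvmask(im,(170,120,40),(180,255,255))
        elif mode=="yel": m=hsvmask(im,(18,110,60),(32,255,255))
        elif mode=="dark": m=hsvmask(im,(0,0,0),(180,255,60))
        elif mode=="blue": m=hsvmask(im,(100,120,40),(130,255,255))
        elif mode=="green": m=hsvmask(im,(50,110,30),(85,255,255))
        else:
            lo,hi=map(float,mode[1:].split(",")); m=((H>lo)&(H<hi)).astype(np.uint8)*255
        g=np.zeros_like(m); cv2.circle(g,p,w,255,-1); m=m&g; m=cv2.morphologyEx(m,cv2.MORPH_OPEN,np.ones((3,3)))
        r=circ(m,p,w)
        if r is None: print(k,None); continue
        (ex,ey),ax,_=cv2.fitEllipse(cv2.convexHull(r[3]))
        P=onplane(c,[r[1],(ex,ey),(ex+1,ey)],zz); s=np.linalg.norm(P[2]-P[1])
        hh=H[cv2.drawContours(np.zeros_like(m),[r[3]],-1,255,-1)>0]
        print(k,"cen",r[1].round(1),"diam mm",(np.array(ax)*s*1e3).round(1),"xy",P[0,:2].round(4),"ell",P[1,:2].round(4),"h med %.1f"%np.median(hh))
```

Run:
```python
from wm import *; from workcell import calibration
z=np.load("w1.npz"); run(z["im"],z["d"],calibration("wrist"),["red:267:181:h6,25:.012:45","redfill:267:181:red:.011:45","green:120:165:dark:.003:50","greenring:120:165:green:.005:50","white:222:8:h42,60:.05:60","small:388:33:h25,60:.04:50"])
```

```bash
python3 go.py 0.4524 -0.2878 0.15 0.26
```

```text
red cen [266.  179.9] diam mm [58.9 59.5] xy [ 0.452  -0.2892] ell [ 0.452  -0.2892] h med 14.8
redfill cen [266.5 181.7] diam mm [49.2 51.1] xy [ 0.4502 -0.2902] ell [ 0.4503 -0.2902] h med 15.0
green cen [119.7 165.5] diam mm [62.7 72.4] xy [ 0.4269 -0.1529] ell [ 0.4269 -0.1528] h med 3.3
greenring cen [118.8 166.1] diam mm [84.1 86.1] xy [ 0.4269 -0.1529] ell [ 0.4251 -0.1519] h med 3.3
white cen [218.8  17.4] diam mm [47.4 59.8] xy [ 0.5659 -0.2242] ell [ 0.5717 -0.222 ] h med 48.4
small cen [385.7  33.2] diam mm [45.2 53.7] xy [ 0.5891 -0.3415] ell [ 0.5887 -0.3408] h med 38.0
t 1.15 pos [ 0.4521 -0.2872  0.1498] yaw 0.265 q7 -0.92
d [ 0.0001  0.0006 -0.0002] rot [-0.001  0.     0.005]
```

Scaled: 0.146 m / 0.5 = 0.292, 0.12 m / 0.5 = 0.24.

Call:
creep_tool:
  rows: [0.085,0,0.003,0.12,0,0,0,0.085,0,0.003,0.24,0,0,0,0.085,0,0.003,0.292,0,0,0,0.085,0,0.003,0.292,0,0,0]

```text
clock: 1.65
position: [0.4498, -0.291, 0.003]
tool_rot: [-3.14, 0.003, 0.259]
force: [0.8, -0.1, 1.3]
grip_width: 0.0852
finger_force: 0.0
```

Call:
creep_tool:
  rows: [0.05,0,0,0,0,0,0,0.05,0,0,0,0,0,0,0.05,0,0,0,0,0,0,0.05,0,0,0,0,0,0,0.05,0,0,0,0,0,0]
  grip_n: 30

```text
clock: 2.28
position: [0.4521, -0.2913, 0.0062]
tool_rot: [3.14, -0.001, 0.26]
force: [-2.9, 0.4, 15.1]
grip_width: 0.0526
finger_force: 28.6
```

Run:
```python
from workcell import *; import cv2,numpy as np
im,d=grab_frame("wrist");cv2.imwrite("pics/w2.png",im)
```

```text
(no output)
```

View pics/w2.png

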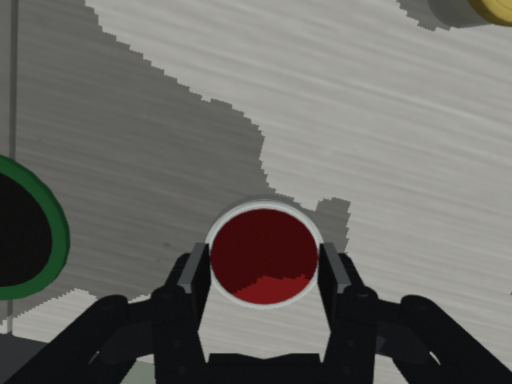

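The dish at (264,255) is between the pads, but 15 N upward says the fingertips stand on the table. I open, rise 6 mm and grip again so the tips will clear the carrier rim.

Scaled: -0.006 m / 0.5 = -0.012, -0.002 m / 0.5 = -0.004.

Call:
creep_tool:
  rows: [0.075,0,0,-0.004,0,0,0,0.075,0,0,-0.012,0,0,0,0.05,0,0,-0.012,0,0,0,0.05,0,0,-0.012,0,0,0,0.05,0,0,-0.012,0,0,0]
  grip_n: 30

```text
clock: 2.95
position: [0.4515, -0.2905, 0.0103]
tool_rot: [-3.141, 0.0, 0.261]
force: [-0.8, 0.6, -0.9]
grip_width: 0.0498
finger_force: 0.0
```

Call:
creep_tool:
  rows: [0.05,0,0,0,0,0,0,0.05,0,0,0,0,0,0]

```text
clock: 3.2
position: [0.4515, -0.2905, 0.0103]
tool_rot: [-3.141, 0.0, 0.261]
force: [0.6, -0.1, -0.9]
grip_width: 0.0501
finger_force: 0.0
```

Width 50 mm with no force means I missed above the dish: the tips are about 3–4 mm behind the TCP, and the earlier 15 N was the pinch pressing the dish down. I re-grip with the TCP at about 1 mm.

Scaled: 0.009 m / 0.5 = 0.018.

Call:
creep_tool:
  rows: [0.08,0,0,0,0,0,0,0.08,0,0,0,0,0,0,0.08,0,0,0,0,0,0,0.08,0,0,0.018,0,0,0,0.08,0,0,0.018,0,0,0]
  grip_n: 20

```text
clock: 3.82
position: [0.4512, -0.2903, 0.0006]
tool_rot: [-3.141, 0.001, 0.261]
force: [0.6, 0.9, -0.7]
grip_width: 0.0797
finger_force: 0.0
```

Call:
creep_tool:
  rows: [0.05,0,0,0,0,0,0,0.05,0,0,0,0,0,0,0.05,0,0,0,0,0,0,0.05,0,0,0,0,0,0]
  grip_n: 20

```text
clock: 4.32
position: [0.4516, -0.2905, 0.0016]
tool_rot: [3.142, -0.0, 0.261]
force: [-0.9, 1.7, 6.2]
grip_width: 0.0535
finger_force: 20.5
```

```bash
python3 go.py 0.4415 -0.0085 0.06 0.26
```

```text
t 4.33 pos [ 0.4516 -0.2905  0.0016] yaw 0.261 q7 -0.96
d [ 0.063  -0.2751 -0.0584] rot [ 0.    -0.     0.001]
```

Scaled: -0.24 m / 0.5 = -0.48, -0.06 m / 0.5 = -0.12.

Call:
creep_tool:
  rows: [0.05,0,0,-0.12,0,0,0,0.05,0.028,-0.12,-0.12,0,0,0,0.05,0.056,-0.24,-0.12,0,0,0,0.05,0.084,-0.36,-0.12,0,0,0,0.05,0.112,-0.48,-0.12,0,0,0]

```text
clock: 4.95
position: [0.4437, -0.0424, 0.0616]
tool_rot: [3.142, -0.001, 0.26]
force: [1.5, 0.8, 0.1]
grip_width: 0.0535
finger_force: 21.7
```

Call:
creep_tool:
  rows: [0.05,0.014,-0.07,0,0,0,0,0.05,0.014,-0.07,0,0,0,0,0.05,0.014,-0.07,0,0,0,0]

```text
clock: 5.32
position: [0.4416, -0.0092, 0.0615]
tool_rot: [3.141, -0.0, 0.261]
force: [-0.2, 0.0, -1.1]
grip_width: 0.0533
finger_force: 21.7
```

```bash
python3 go.py 0.4415 -0.0085 0.005 0.26
```

Run:
```python
from wm import *; from workcell import *
c=calibration("wrist");im,d=grab_frame("wrist");cv2.imwrite("pics/w3.png",im);np.savez("w3.npz",im=im,d=d)
c=calibration("top");im,d=grab_frame("top");cv2.imwrite("pics/t3.png",im)
```

```text
t 5.33 pos [ 0.4416 -0.0092  0.0615] yaw 0.261 q7 -1.48
d [ 0.     -0.0007  0.0565] rot [ 0.    -0.     0.001]
```

View pics/w3.png

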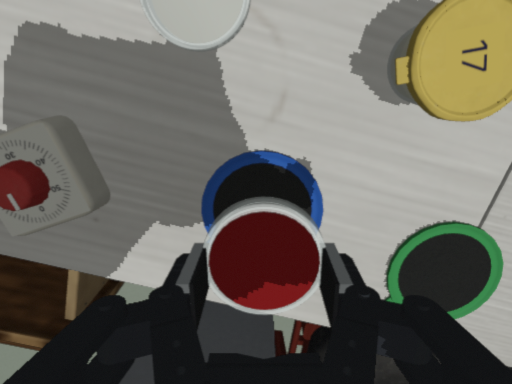

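The dish is held level at (265,255) over the blue carrier, whose inlay shows behind it at (262,190). The timer is clear at the left. Next I check where the held dish sits relative to the TCP.

Run:
```python
from wm import *; from workcell import *
z=np.load("w3.npz"); c=calibration("wrist")
run(z["im"],z["d"],c,["dish:265:255:h55,90:.071:62","fill:265:255:red:.070:62","green:445:270:dark:.003:60","greenring:445:270:green:.005:70","yel:465:58:yel:.05:80"])
# blue outer arc: top boundary of blue ring
m=hsvmask(z["im"],(100,120,40),(130,255,255)); p=np.array([(u,np.flatnonzero(m[100:250,u])[0]+100) for u in range(206,320,3) if m[100:250,u].any()])
P=onplane(c,p,.005)[:,:2]; A=np.c_[2*P,np.ones(len(P))]; s=np.linalg.lstsq(A,(P**2).sum(1),rcond=None)[0]; print("blue circle",s[:2].round(4),np.sqrt(s[2]+s[:2]@s[:2]).round(4))
```

```text
dish cen [264.3 255.4] diam mm [56.5 59.4] xy [ 0.4458 -0.0088] ell [ 0.4459 -0.0088] h med 74.2
fill cen [263.9 260.5] diam mm [46.9 52.7] xy [ 0.4425 -0.0094] ell [ 0.4425 -0.0094] h med 74.4
green cen [442.2 278.7] diam mm [65.8 77. ] xy [ 0.4234 -0.1515] ell [ 0.4218 -0.1534] h med 3.3
greenring cen [447.5 262.1] diam mm [69.3 89.2] xy [ 0.4381 -0.1477] ell [ 0.4293 -0.1483] h med 3.4
yel cen [460.5  59.4] diam mm [54.4 68.6] xy [ 0.5539 -0.0722] ell [ 0.5558 -0.0756] h med 48.2
blue circle [ 0.4425 -0.0081] 0.0407
```

Scaled: 0.0555 m / 0.5 = 0.111, -0.002 m / 0.5 = -0.004.

Call:
creep_tool:
  rows: [0.05,-0.004,0,0.06,0,0,0,0.05,-0.004,0,0.1,0,0,0,0.05,-0.004,0,0.111,0,0,0,0.05,-0.004,0,0.111,0,0,0]

```text
clock: 5.92
position: [0.4396, -0.0096, 0.006]
tool_rot: [3.142, 0.0, 0.26]
force: [0.9, -0.6, -0.8]
grip_width: 0.0535
finger_force: 21.7
```

Scaled: 0.002 m / 0.5 = 0.004.

Call:
creep_tool:
  rows: [0.05,0,0,0.004,0,0,0,0.05,0,0,0.004,0,0,0]

```text
clock: 6.18
position: [0.4401, -0.0093, 0.0046]
tool_rot: [3.141, -0.001, 0.26]
force: [-1.0, -1.2, 5.5]
grip_width: 0.054
finger_force: 22.2
```

Call:
creep_tool:
  rows: [0.075,0,0,0,0,0,0,0.085,0,0,0,0,0,0,0.085,0,0,0,0,0,0,0.085,0,0,-0.12,0,0,0,0.085,0,0,-0.24,0,0,0]

```text
clock: 6.8
position: [0.4389, -0.0091, 0.1249]
tool_rot: [-3.141, 0.002, 0.261]
force: [1.3, 0.2, -0.6]
grip_width: 0.0852
finger_force: 0.0
```

```bash
python3 go.py 0.5555 -0.0768 0.13 1.94
```

```text
t 6.8 pos [ 0.4389 -0.0091  0.1249] yaw 0.261 q7 -1.47
d [ 0.0952  0.0955 -0.0053] rot [-2.000e-03  1.000e-03 -1.679e+00]
```

Scaled: 0.0955 m / 0.5 = 0.191, 0.095 m / 0.5 = 0.19, -0.94 rad / 6.2832 = -0.1496.

Call:
creep_tool:
  rows: [0.085,0.038,0.038,-0.002,0,0,-0.0299,0.085,0.076,0.076,-0.004,0,0,-0.0598,0.085,0.114,0.114,-0.006,0,0,-0.0898,0.085,0.152,0.152,-0.008,0,0,-0.1197,0.085,0.19,0.191,-0.01,0,0,-0.1496]

```text
clock: 7.42
position: [0.5566, -0.0774, 0.1289]
tool_rot: [-3.141, 0.0, 1.204]
force: [-0.3, -0.8, -1.3]
grip_width: 0.0849
finger_force: 0.0
```

Call:
creep_tool:
  rows: [0.085,0,0,0,0,0,-0.0299,0.085,0,0,0,0,0,-0.0598,0.085,0,0,0,0,0,-0.0637,0.085,0,0,0,0,0,-0.0637]

```text
clock: 7.92
position: [0.5559, -0.077, 0.1289]
tool_rot: [-3.141, -0.0, 1.594]
force: [0.8, -0.3, 0.6]
grip_width: 0.0848
finger_force: 0.0
```

```bash
python3 go.py 0.5555 -0.0768 0.13 1.6
```

Run:
```python
from wm import *; from workcell import *
c=calibration("wrist");im,d=grab_frame("wrist");cv2.imwrite("pics/w4.png",im);np.savez("w4.npz",im=im,d=d)
print(c["eye"],c["attitude"]); print(project(c,[[.5555,-.0768,.05],[.4405,-.0085,.015]]))
```

```text
t 7.92 pos [ 0.5559 -0.077   0.1289] yaw 1.594 q7 -0.22
d [ 0.0002 -0.0004 -0.0011] rot [-0.    -0.    -0.006]
[0.55319991 0.00370548 0.27141028] [2.82139867e+00 2.53917804e-04 2.40526360e-02]
[[264.37320147 201.64718874]
 [120.0136076  101.30559037]]
```

View pics/w4.png

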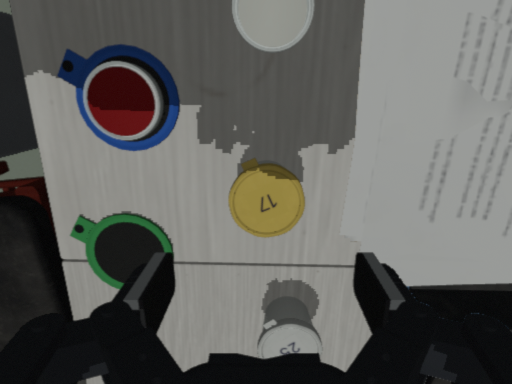

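The yellow cup's lid is centred at (267,200) with its tab at (251,165), well away from the pads. The red dish lies in the blue carrier at (123,99).

Run:
```python
from wm import *; from workcell import *
z=np.load("w4.npz"); c=calibration("wrist")
run(z["im"],z["d"],c,["yel:267:200:h42,60:.05:50","yelc:267:200:yel:.05:50","dish:123:99:h10,30:.017:50","fill:123:99:red:.016:50","bluering:128:97:blue:.005:60","greend:128:250:dark:.003:48","cream:273:12:h6,30:.014:50"])
```

```text
yel cen [265.6 199.1] diam mm [55.7 60.4] xy [ 0.5564 -0.0747] ell [ 0.556  -0.0737] h med 48.4
yelc cen [265.9 199.2] diam mm [54.8 59.8] xy [ 0.5566 -0.0748] ell [ 0.5561 -0.0737] h med 48.4
dish cen [121.8 100. ] diam mm [57.7 65.8] xy [ 0.4429 -0.0074] ell [ 0.4429 -0.0073] h med 17.5
fill cen [120.6 100.9] diam mm [48.5 56.2] xy [ 0.4414 -0.0081] ell [ 0.4415 -0.0082] h med 17.7
bluering cen [126.3  96.8] diam mm [78.7 93.2] xy [ 0.4417 -0.0053] ell [ 0.441  -0.0051] h med 16.6
greend cen [132.9 258.4] diam mm [69.7 79.1] xy [ 0.4302 -0.1553] ell [ 0.4293 -0.1568] h med 3.7
cream cen [272.2  22.2] diam mm [58.8 68.3] xy [0.5582 0.05  ] ell [0.558  0.0612] h med 14.1
```

Scaled: 0.103 m / 0.5 = 0.206, 0.001 m / 0.5 = 0.002.

Call:
creep_tool:
  rows: [0.085,0.002,0,0.11,0,0,0,0.085,0.002,0,0.18,0,0,0,0.085,0.002,0,0.206,0,0,0,0.085,0.002,0,0.206,0,0,0]
  grip_n: 25

```text
clock: 8.48
position: [0.556, -0.0757, 0.026]
tool_rot: [-3.141, 0.0, 1.598]
force: [0.5, 0.0, 0.2]
grip_width: 0.0854
finger_force: 0.0
```

Call:
creep_tool:
  rows: [0.05,0,0,0,0,0,0,0.05,0,0,0,0,0,0,0.05,0,0,0,0,0,0,0.05,0,0,0,0,0,0]
  grip_n: 25

```text
clock: 8.98
position: [0.5568, -0.076, 0.0274]
tool_rot: [3.139, 0.0, 1.598]
force: [-2.2, 0.4, 10.5]
grip_width: 0.058
finger_force: 24.5
```

```bash
python3 go.py 0.442 -0.008 0.06 1.594
```

```text
t 8.97 pos [ 0.5568 -0.076   0.0274] yaw 1.598 q7 -0.3
d [ 0.0711 -0.1129 -0.0328] rot [0.002 0.    0.004]
```

Scaled: -0.113 m / 0.5 = -0.226, -0.05 m / 0.5 = -0.1.

Call:
creep_tool:
  rows: [0.05,0,0,-0.1,0,0,0,0.05,0,0,-0.1,0,0,0,0.05,0.048,-0.076,-0.1,0,0,0,0.05,0.096,-0.152,-0.1,0,0,0,0.05,0.142,-0.226,-0.1,0,0,0]

```text
clock: 9.6
position: [0.44, -0.0075, 0.0763]
tool_rot: [3.141, -0.0, 1.598]
force: [0.4, 0.4, -0.4]
grip_width: 0.0572
finger_force: 27.3
```

Call:
creep_tool:
  rows: [0.05,0,0,0,0,0,0,0.05,0,0,0,0,0,0]

```text
clock: 9.85
position: [0.4419, -0.0082, 0.0763]
tool_rot: [3.14, 0.0, 1.598]
force: [0.0, -0.3, 0.2]
grip_width: 0.0582
finger_force: 27.3
```

```bash
python3 go.py 0.442 -0.008 0.0424 1.594
```

Run:
```python
from wm import *; from workcell import *
for n in("wrist","top","side"):
    im,d=grab_frame(n);np.savez(n+"5.npz",im=im,d=d)
    if n=="wrist": a=im
    if n=="top": b=im[160:230,200:320]
    if n=="side": s=im[130:250,200:350]
cv2.imwrite("pics/w5.png",np.hstack([a[:,40:440],np.vstack([cv2.resize(b,(400,192),interpolation=2),cv2.resize(s,(400,192),interpolation=2)])]))
```

```text
t 9.85 pos [ 0.4419 -0.0082  0.0763] yaw 1.598 q7 -0.46
d [0.0002 0.0001 0.0339] rot [0.001 0.    0.004]
```

View pics/w5.png

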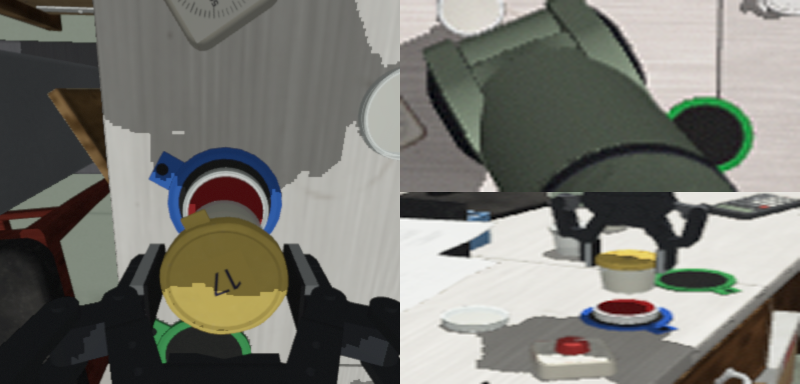

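The cup is held upright with its lid at (264,275) in the full wrist picture. The dish is in the carrier behind it at (268,195), and the side view shows the cup above the dish.

Run:
```python
from wm import *; from workcell import *
z=np.load("wrist5.npz"); c=calibration("wrist"); run(z["im"],z["d"],c,["lid:264:275:h85,110:.0985:66","lidc:264:275:yel:.0985:66"])
m=hsvmask(z["im"],(18,110,60),(32,255,255)); g=np.zeros_like(m); cv2.circle(g,(264,275),75,255,-1); m&=g
# left/right/bottom arc of the lid, tab excluded
cn=max(cv2.findContours(m,0,cv2.CHAIN_APPROX_NONE)[0],key=cv2.contourArea)[:,0]; cn=cn[cn[:,1]>245]
def fit(p,zz):
    P=onplane(c,p,zz)[:,:2]; s=np.linalg.lstsq(np.c_[2*P,np.ones(len(P))],(P**2).sum(1),rcond=None)[0]; return s[:2].round(4),np.sqrt(s[2]+s[:2]@s[:2]).round(4)
print("lid arc",fit(cn,.0985))
s=np.load("side5.npz"); cs=calibration("side"); run(s["im"],s["d"],cs,["fill:317:168:red:.016:20"]); run(s["im"],s["d"],cs,["fill:318:193:red:.016:20","cup:318:170:h80,110:.0985:20"])
```

```text
lid cen [263.4 274.5] diam mm [52.6 58.6] xy [ 0.4407 -0.0055] ell [ 0.4403 -0.005 ] h med 96.8
lidc cen [263.2 274.9] diam mm [53.2 56.4] xy [ 0.4406 -0.0057] ell [ 0.4404 -0.0051] h med 96.8
lid arc (array([ 0.4409, -0.009 ]), np.float64(0.0283))
fill None
fill None
cup None
```

Scaled: 0.032 m / 0.5 = 0.064, 0.02 m / 0.5 = 0.04.

Call:
creep_tool:
  rows: [0.05,0,-0.002,0.04,0,0,0,0.05,0,-0.002,0.064,0,0,0,0.05,0,-0.002,0.064,0,0,0]

```text
clock: 10.38
position: [0.4397, -0.0081, 0.0432]
tool_rot: [-3.14, 0.0, 1.598]
force: [0.2, 0.1, 0.3]
grip_width: 0.058
finger_force: 27.4
```

Call:
creep_tool:
  rows: [0.05,0,0,0.003,0,0,0,0.05,0,0,0.003,0,0,0]

```text
clock: 10.62
position: [0.4403, -0.0081, 0.0426]
tool_rot: [3.141, -0.0, 1.598]
force: [-0.4, 0.4, -1.0]
grip_width: 0.0577
finger_force: 27.4
```

Scaled: 0.0015 m / 0.5 = 0.003, 0.001 m / 0.5 = 0.002.

Call:
creep_tool:
  rows: [0.05,0,0.003,0,0,0,0,0.05,0,0.003,0.002,0,0,0,0.05,0,0.003,0.002,0,0,0]

```text
clock: 11.0
position: [0.4422, -0.008, 0.0421]
tool_rot: [3.14, 0.0, 1.598]
force: [-1.2, -0.8, 18.3]
grip_width: 0.0574
finger_force: 28.7
```

Call:
creep_tool:
  rows: [0.05,0,0,0.002,0,0,0,0.05,0,0,0.002,0,0,0]

```text
clock: 11.25
position: [0.4425, -0.0081, 0.0413]
tool_rot: [3.14, 0.0, 1.598]
force: [-3.2, -1.6, 24.3]
grip_width: 0.0582
finger_force: 29.7
```

Scaled: -0.001 m / 0.5 = -0.002.

Call:
creep_tool:
  rows: [0.05,0,0,-0.002,0,0,0,0.065,0,0,-0.002,0,0,0,0.085,0,0,-0.002,0,0,0,0.085,0,0,-0.002,0,0,0]

```text
clock: 11.75
position: [0.4415, -0.008, 0.0413]
tool_rot: [-3.141, -0.0, 1.598]
force: [0.1, -0.4, -0.4]
grip_width: 0.0848
finger_force: 0.0
```

Call:
creep_tool:
  rows: [0.085,0,0,-0.1,0,0,0,0.085,0,0,-0.2,0,0,0,0.085,0,0,-0.2,0,0,0]

```text
clock: 12.12
position: [0.4431, -0.0081, 0.1442]
tool_rot: [3.137, 0.0, 1.598]
force: [-0.0, -0.1, 0.1]
grip_width: 0.0846
finger_force: 0.0
```

```bash
python3 go.py 0.558 0.0605 0.15 1.598
```

Run:
```python
from wm import *; from workcell import *
c=calibration("wrist");im,d=grab_frame("wrist");np.savez("w6.npz",im=im,d=d); s,_=grab_frame("side"); 
cv2.imwrite("pics/w6.png",np.vstack([im,cv2.resize(s[140:250,210:350],(275,216),interpolation=2)]) if 0 else np.hstack([im,np.vstack([cv2.resize(s[140:250,210:350],(280,220),interpolation=2),np.zeros((164,280,3),np.uint8)])]))
```

```text
t 12.12 pos [ 0.4431 -0.0081  0.1442] yaw 1.598 q7 -0.37
d [ 0.0655  0.1167 -0.0052] rot [ 0.005  0.    -0.   ]
```

View pics/w6.png

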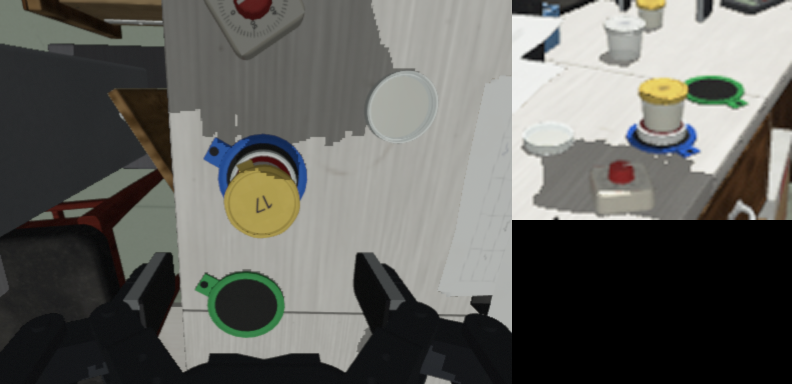

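Set one stands: the yellow lid is at (262,200) on the red dish inside the blue ring, and the side inset shows it upright. The cream dish is at (402,106).

Run:
```python
from wm import *; from workcell import *
z=np.load("w6.npz"); c=calibration("wrist"); run(z["im"],z["d"],c,["cream:402:106:h6,30:.013:50","green:246:304:dark:.003:45","greenring:246:304:green:.005:50","lid:262:200:h57,75:.065:50"])
```

```text
cream cen [401.6 106.2] diam mm [56.7 64.6] xy [0.5539 0.0615] ell [0.554  0.0615] h med 10.8
green cen [245.7 304.8] diam mm [55.  65.5] xy [ 0.4254 -0.1477] ell [ 0.4253 -0.1476] h med 0.5
greenring cen [243.9 303.2] diam mm [69.1 92.7] xy [ 0.4235 -0.1442] ell [ 0.4206 -0.1422] h med 0.6
lid cen [261.2 200.8] diam mm [55.2 59.1] xy [ 0.4389 -0.0067] ell [ 0.4382 -0.0054] h med 60.6
```

Call:
creep_tool:
  rows: [0.085,0.044,0.078,0,0,0,0,0.085,0.088,0.156,0,0,0,0,0.085,0.131,0.232,0,0,0,0,0.085,0.131,0.232,0,0,0,0]

```text
clock: 12.72
position: [0.5567, 0.0628, 0.1395]
tool_rot: [-3.14, -0.001, 1.6]
force: [-0.5, 0.2, -0.4]
grip_width: 0.0852
finger_force: 0.0
```

```bash
python3 go.py 0.558 0.0605 0.001 1.598
```

Run:
```python
from wm import *; from workcell import *
c=calibration("wrist");im,d=grab_frame("wrist"); p=project(c,[[.558,.0605,.013]])[0].astype(int);print(p)
run(im,d,c,["cream:%d:%d:h6,30:.013:60"%tuple(p)])
c=calibration("top");im,d=grab_frame("top"); run(im,d,c,["creamtop:221:163:h6,25:.013:20"])
```

```text
t 12.72 pos [0.5567 0.0628 0.1395] yaw 1.6 q7 -0.47
d [-0.0025  0.0014  0.1385] rot [-0.002 -0.001  0.002]
[266 186]
cream cen [266.1 184.9] diam mm [58.3 59.3] xy [0.5578 0.0618] ell [0.5578 0.0618] h med 14.1
creamtop None
```

The rows are not in the units I measure in: shifts go in shares of 0.5 m and turns go in shares of 2 pi rad. I convert before sending: 0.138 m / 0.5 = 0.276, 0.136 m / 0.5 = 0.272.

Call:
creep_tool:
  rows: [0.085,-0.002,0.002,0.12,0,0,0,0.085,-0.002,0.002,0.23,0,0,0,0.085,-0.002,0.002,0.272,0,0,0,0.085,-0.002,0.002,0.276,0,0,0,0.085,-0.002,0.002,0.276,0,0,0]
  grip_n: 20

```text
clock: 13.45
position: [0.5568, 0.0594, 0.0041]
tool_rot: [3.141, 0.0, 1.598]
force: [0.5, 0.3, -0.1]
grip_width: 0.0849
finger_force: 0.0
```

```bash
python3 go.py 0.558 0.0612 0.001 1.598
```

```text
t 13.45 pos [0.5568 0.0594 0.0041] yaw 1.598 q7 -0.58
d [0.0017 0.0013 0.0031] rot [ 0.  0. -0.]
```

Scaled: 0.003 m / 0.5 = 0.006, 0.0017 m / 0.5 = 0.0034.

Call:
creep_tool:
  rows: [0.085,0.0034,0.002,0.006,0,0,0,0.08,0.0034,0.002,0.006,0,0,0,0.05,0.0034,0.002,0.006,0,0,0,0.05,0.0034,0.002,0.006,0,0,0,0.05,0.0034,0.002,0.006,0,0,0]
  grip_n: 20

```text
clock: 14.08
position: [0.5579, 0.0614, 0.0009]
tool_rot: [3.141, 0.0, 1.598]
force: [-1.3, -1.2, 7.8]
grip_width: 0.0538
finger_force: 19.5
```

Call:
creep_tool:
  rows: [0.05,0,0,0,0,0,0,0.05,0,0,0,0,0,0]

```text
clock: 14.32
position: [0.5579, 0.0614, 0.0009]
tool_rot: [3.141, 0.0, 1.598]
force: [-3.1, -0.7, 8.5]
grip_width: 0.0537
finger_force: 19.5
```

```bash
python3 go.py 0.4265 -0.1510 0.085 1.598
```

```text
t 14.32 pos [0.5579 0.0614 0.0009] yaw 1.598 q7 -0.58
d [-0.2087 -0.1371 -0.0842] rot [0. 0. 0.]
```

Scaled: -0.15 m / 0.5 = -0.3, -0.12 m / 0.5 = -0.24.

Call:
creep_tool:
  rows: [0.05,0,0,-0.12,0,0,0,0.05,0,0,-0.24,0,0,0,0.05,-0.1,-0.066,-0.24,0,0,0,0.05,-0.2,-0.132,-0.24,0,0,0,0.05,-0.3,-0.198,-0.24,0,0,0]

```text
clock: 14.95
position: [0.4618, -0.0927, 0.1207]
tool_rot: [3.141, 0.0, 1.598]
force: [0.8, -1.2, -0.9]
grip_width: 0.0538
finger_force: 21.9
```

Call:
creep_tool:
  rows: [0.05,-0.1,-0.066,0,0,0,0,0.05,-0.1174,-0.076,0,0,0,0,0.05,-0.1174,-0.076,0,0,0,0,0.05,-0.1174,-0.076,0,0,0,0]

```text
clock: 15.45
position: [0.4274, -0.1497, 0.1205]
tool_rot: [3.141, -0.0, 1.6]
force: [-0.7, -0.1, -0.5]
grip_width: 0.0541
finger_force: 21.9
```

```bash
python3 go.py 0.4265 -0.1510 0.0045 1.598
```

Run:
```python
from wm import *; from workcell import *
c=calibration("wrist");im,d=grab_frame("wrist");cv2.imwrite("pics/w7.png",im);np.savez("w7.npz",im=im,d=d); p=project(c,[[.4265,-.151,.133]])[0].astype(int)
run(im,d,c,["cream:%d:%d:h110,150:.133:75"%tuple(p)])
```

```text
t 15.45 pos [ 0.4274 -0.1497  0.1205] yaw 1.6 q7 -0.08
d [-0.0013 -0.001   0.116 ] rot [ 0.001 -0.     0.002]
cream cen [263.3 263.5] diam mm [54.5 70.8] xy [ 0.4262 -0.1474] ell [ 0.4262 -0.1477] h med 133.7
```

View pics/w7.png

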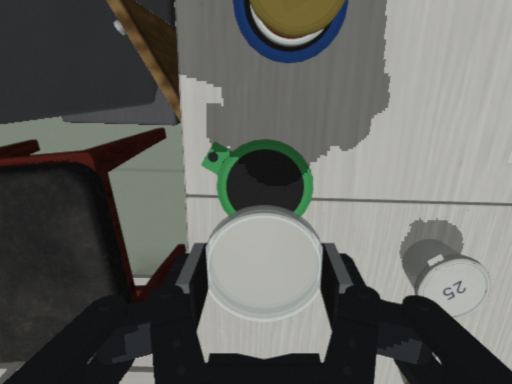

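The cream dish is held level at (264,263). The green carrier shows behind it, its inlay at (264,180), and the white cup's lid is at (452,285) with its tab at (435,260).

Run:
```python
from wm import *; from workcell import *
z=np.load("w7.npz"); c=calibration("wrist")
def fit(p,zz):
    P=onplane(c,p,zz)[:,:2]; s=np.linalg.lstsq(np.c_[2*P,np.ones(len(P))],(P**2).sum(1),rcond=None)[0]; return s[:2].round(4),np.sqrt(s[2]+s[:2]@s[:2]).round(4)
m=hsvmask(z["im"],(0,0,0),(180,255,60)); p=[]
for u in range(235,300,3):
    v=np.flatnonzero(m[143:175,u]); 
    if len(v) and v[0]>0: p.append((u,v[0]+143))
g=hsvmask(z["im"],(50,110,30),(85,255,255)); q=[(u,np.flatnonzero(g[130:215,u])[0]+130) for u in range(245,308,3)]
print("inlay",fit(np.array(p),.003),"ring",fit(np.array(q),.005))
# dish front edge arc (lower part between pads is near edge)
H=pts(c,np.c_[[a.ravel() for a in np.mgrid[:384,:512][::-1]]].T,z["d"].ravel())[:,2].reshape(384,512)
k=((H>.125)&(H<.14)); up=[(u,np.flatnonzero(k[190:,u])[0]+190) for u in range(215,315,3)]
print("dish far arc",fit(np.array(up),.133))
run(z["im"],z["d"],c,["white:452:285:h42,60:.05:48"])
```

```text
inlay (array([ 0.4276, -0.1495]), np.float64(0.0328)) ring (array([ 0.4272, -0.1496]), np.float64(0.0405))
dish far arc (array([ 0.4261, -0.146 ]), np.float64(0.0277))
white cen [454.4 283.7] diam mm [52.  60.4] xy [ 0.5792 -0.211 ] ell [ 0.5776 -0.2125] h med 48.2
```

Scaled: 0.112 m / 0.5 = 0.224, -0.002 m / 0.5 = -0.004.

Call:
creep_tool:
  rows: [0.05,-0.004,0,0.12,0,0,0,0.05,-0.004,0,0.2,0,0,0,0.05,-0.004,0,0.224,0,0,0,0.05,-0.004,0,0.224,0,0,0]

```text
clock: 16.0
position: [0.4269, -0.1522, 0.0085]
tool_rot: [-3.141, -0.0, 1.6]
force: [-0.1, -0.8, 1.4]
grip_width: 0.0536
finger_force: 21.9
```

Call:
creep_tool:
  rows: [0.05,0,0,0.008,0,0,0,0.05,0,0,0.008,0,0,0]

```text
clock: 16.25
position: [0.427, -0.1532, 0.0052]
tool_rot: [3.14, 0.0, 1.598]
force: [-0.5, 0.0, -0.2]
grip_width: 0.0537
finger_force: 21.9
```

Scaled: 0.0015 m / 0.5 = 0.003, 0.001 m / 0.5 = 0.002.

Call:
creep_tool:
  rows: [0.05,0.002,0,0.003,0,0,0,0.05,0.002,0,0.003,0,0,0]

```text
clock: 16.5
position: [0.427, -0.1525, 0.0038]
tool_rot: [3.14, 0.001, 1.598]
force: [-1.4, -1.4, 18.2]
grip_width: 0.0542
finger_force: 23.3
```

Call:
creep_tool:
  rows: [0.075,0,0,0,0,0,0,0.085,0,0,0,0,0,0,0.085,0,0,0,0,0,0,0.085,0,0,-0.12,0,0,0,0.085,0,0,-0.24,0,0,0]

```text
clock: 17.12
position: [0.4259, -0.1515, 0.124]
tool_rot: [-3.14, -0.001, 1.599]
force: [0.7, -0.6, -0.6]
grip_width: 0.085
finger_force: 0.0
```

```bash
python3 go.py 0.580 -0.2165 0.13 1.598
```

```text
t 17.12 pos [ 0.4259 -0.1515  0.124 ] yaw 1.599 q7 -0.09
d [-0.0693  0.1522 -0.0064] rot [-0.002 -0.001  0.001]
```

Scaled: 0.152 m / 0.5 = 0.304, 0.1 m / 0.5 = 0.2.

Call:
creep_tool:
  rows: [0.085,-0.046,0.1,-0.004,0,0,0,0.085,-0.092,0.2,-0.008,0,0,0,0.085,-0.138,0.304,-0.012,0,0,0,0.085,-0.138,0.304,-0.012,0,0,0,0.085,-0.138,0.304,-0.012,0,0,0]

```text
clock: 17.75
position: [0.5797, -0.2164, 0.1284]
tool_rot: [-3.14, -0.001, 1.598]
force: [0.5, -0.5, -0.5]
grip_width: 0.0848
finger_force: 0.0
```

```bash
python3 go.py 0.580 -0.2165 0.026 1.598
```

Run:
```python
from wm import *; from workcell import *
c=calibration("wrist");im,d=grab_frame("wrist");cv2.imwrite("pics/w8.png",im);np.savez("w8.npz",im=im,d=d); P=project(c,[[.58,-.2165,.05],[.427,-.1515,.017]]).astype(int);print(P)
run(im,d,c,["white:%d:%d:h42,60:.05:48"%tuple(P[0]),"dish:%d:%d:h10,30:.016:45"%tuple(P[1]),"ring:%d:%d:green:.005:55"%tuple(P[1])])
```

```text
t 17.75 pos [ 0.5797 -0.2164  0.1284] yaw 1.598 q7 -0.0
d [-0.0002  0.0005  0.1024] rot [-0.001 -0.001  0.   ]
[[265 202]
 [ 71 104]]
white cen [266.6 200.6] diam mm [55.5 60.3] xy [ 0.5808 -0.2151] ell [ 0.5802 -0.2144] h med 48.3
dish cen [ 72.8 105.3] diam mm [56.8 67.4] xy [ 0.4271 -0.1523] ell [ 0.4272 -0.1523] h med 17.0
ring cen [68.9 67.7] diam mm [67.7 84.8] xy [ 0.4222 -0.1243] ell [ 0.4242 -0.1429] h med 3.1
```

View pics/w8.png

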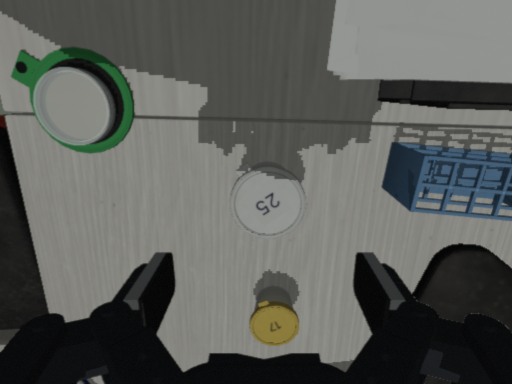

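The white cup's lid is at (268,202), centred between the fingers, with its tab at the top left. The cream dish lies inside the green carrier at (75,105).

Scaled: 0.1025 m / 0.5 = 0.205, 0.09 m / 0.5 = 0.18.

Call:
creep_tool:
  rows: [0.085,0,0.002,0.11,0,0,0,0.085,0,0.002,0.18,0,0,0,0.085,0,0.002,0.205,0,0,0,0.085,0,0.002,0.205,0,0,0]
  grip_n: 25

```text
clock: 18.3
position: [0.5811, -0.2165, 0.0267]
tool_rot: [-3.141, -0.0, 1.598]
force: [-0.8, 1.0, -0.5]
grip_width: 0.085
finger_force: 0.0
```

Call:
creep_tool:
  rows: [0.05,0,0,0,0,0,0,0.05,0,0,0,0,0,0,0.05,0,0,0,0,0,0,0.05,0,0,0,0,0,0]
  grip_n: 25

```text
clock: 18.8
position: [0.5821, -0.217, 0.0281]
tool_rot: [3.14, 0.001, 1.598]
force: [-2.6, 0.1, 9.8]
grip_width: 0.0579
finger_force: 24.5
```

```bash
python3 go.py 0.427 -0.152 0.075 1.598
```

```text
t 18.8 pos [ 0.5821 -0.217   0.0281] yaw 1.598 q7 -0.07
d [ 0.0692 -0.1532 -0.0472] rot [0.002 0.001 0.   ]
```

Scaled: -0.153 m / 0.5 = -0.306, -0.122 m / 0.5 = -0.244.

Call:
creep_tool:
  rows: [0.05,0,0,-0.1,0,0,0,0.05,0.02,-0.044,-0.1,0,0,0,0.05,0.066,-0.146,-0.1,0,0,0,0.05,0.11,-0.244,-0.1,0,0,0,0.05,0.138,-0.306,-0.1,0,0,0]

```text
clock: 19.42
position: [0.4247, -0.1515, 0.0773]
tool_rot: [3.141, 0.001, 1.598]
force: [1.8, 0.1, 0.3]
grip_width: 0.0577
finger_force: 27.4
```

Call:
creep_tool:
  rows: [0.05,0,0,0,0,0,0,0.05,0,0,0,0,0,0,0.05,0,0,0,0,0,0]

```text
clock: 19.8
position: [0.4274, -0.1522, 0.0766]
tool_rot: [3.141, 0.0, 1.598]
force: [-0.2, 0.7, -1.3]
grip_width: 0.0577
finger_force: 27.4
```

```bash
python3 go.py 0.427 -0.152 0.0431 1.598
```

Run:
```python
from wm import *; from workcell import *
c=calibration("wrist");im,d=grab_frame("wrist");cv2.imwrite("pics/w9.png",im);np.savez("w9.npz",im=im,d=d); p=project(c,[[.427,-.152,.0985]])[0].astype(int);print(p)
v,u=np.mgrid[:384,:512];H=pts(c,np.c_[u.ravel(),v.ravel()],d.ravel())[:,2].reshape(384,512); k=((H>.085)&(H<.11)).astype(np.uint8)*255; cv2.imwrite("pics/w9m.png",k)
def fit(p,zz):
    P=onplane(c,p,zz)[:,:2]; s=np.linalg.lstsq(np.c_[2*P,np.ones(len(P))],(P**2).sum(1),rcond=None)[0]; return s[:2].round(4),np.sqrt(s[2]+s[:2]@s[:2]).round(4)
near=[(x,np.flatnonzero(k[:350,x])[-1]) for x in range(p[0]-40,p[0]+42,3) if k[:350,x].any()]
print(near[::5],fit(np.array(near),.0985))
```

```text
t 19.8 pos [ 0.4274 -0.1522  0.0766] yaw 1.598 q7 -0.16
d [ 0.0002 -0.0004  0.0335] rot [ 0.001  0.    -0.   ]
[264 278]
[(224, np.int64(319)), (239, np.int64(326)), (254, np.int64(330)), (269, np.int64(331)), (284, np.int64(328)), (299, np.int64(321))] (array([ 0.4265, -0.1526]), np.float64(0.028))
```

View pics/w9.png

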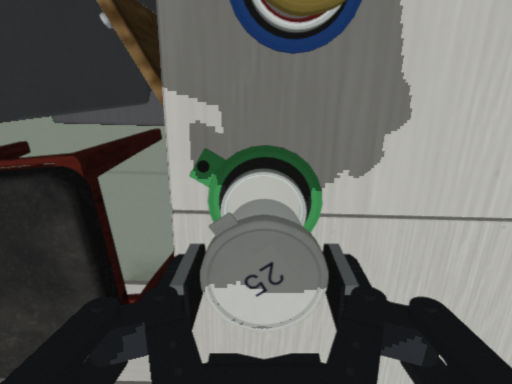

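The white cup is held upright at (264,270) over the cream dish at (262,200), offset by about 1 mm.

Scaled: 0.032 m / 0.5 = 0.064, -0.0005 m / 0.5 = -0.001.

Call:
creep_tool:
  rows: [0.05,-0.001,0.001,0.04,0,0,0,0.05,-0.001,0.001,0.064,0,0,0,0.05,-0.001,0.001,0.064,0,0,0]

```text
clock: 20.23
position: [0.4268, -0.1522, 0.0437]
tool_rot: [-3.14, -0.001, 1.599]
force: [-0.3, -1.4, 0.3]
grip_width: 0.058
finger_force: 27.9
```

Call:
creep_tool:
  rows: [0.05,0,0,0.004,0,0,0,0.05,0,0,0.004,0,0,0]

```text
clock: 20.48
position: [0.4272, -0.1525, 0.0427]
tool_rot: [3.141, 0.0, 1.598]
force: [-0.4, -0.1, -1.3]
grip_width: 0.0575
finger_force: 27.9
```

Scaled: 0.001 m / 0.5 = 0.002.

Call:
creep_tool:
  rows: [0.05,0,0,0.002,0,0,0,0.05,0,0,0.002,0,0,0]

```text
clock: 20.72
position: [0.4273, -0.1526, 0.042]
tool_rot: [3.141, 0.001, 1.598]
force: [-2.7, -0.5, 13.0]
grip_width: 0.0578
finger_force: 29.0
```

Contact. I release, rise, and back away so both sets can be seen.

Scaled: -0.0005 m / 0.5 = -0.001.

Call:
creep_tool:
  rows: [0.05,0,0,-0.001,0,0,0,0.065,0,0,-0.001,0,0,0,0.085,0,0,-0.001,0,0,0,0.085,0,0,-0.001,0,0,0]

```text
clock: 21.22
position: [0.427, -0.1524, 0.0419]
tool_rot: [-3.142, -0.0, 1.598]
force: [-0.2, -0.4, 0.3]
grip_width: 0.0853
finger_force: 0.0
```

Call:
creep_tool:
  rows: [0.085,0,0,-0.1,0,0,0,0.085,0,0,-0.22,0,0,0,0.085,-0.1,0,-0.3,0,0,0,0.085,-0.2,0,-0.3,0,0,0,0.085,-0.3,0,-0.3,0,0,0]

```text
clock: 21.85
position: [0.4311, -0.3043, 0.1926]
tool_rot: [3.141, 0.001, 1.598]
force: [1.3, -0.4, -0.5]
grip_width: 0.0849
finger_force: 0.0
```

Call:
creep_tool:
  rows: [0.085,-0.1,0,0,0,0,0,0.085,-0.1,0,0,0,0,0,0.085,-0.1,0,0,0,0,0]

```text
clock: 22.22
position: [0.4325, -0.3518, 0.1916]
tool_rot: [-3.141, -0.001, 1.598]
force: [0.1, 0.4, 0.2]
grip_width: 0.085
finger_force: 0.0
```

Run:
```python
from wm import *; from workcell import *
t,dt=grab_frame("top");ct=calibration("top");s,ds=grab_frame("side");c=calibration("wrist");im,d=grab_frame("wrist")
P=project(c,[[.442,-.008,.065],[.427,-.152,.065]]).astype(int); print("wrist px",P.tolist())
run(t,dt,ct,["Y:243:203:h57,75:.065:16","W:291:209:h57,75:.065:16","timer:193:205:h15,50:.04:18","stampf:169:153:h10,80:.03:16","drop:139:205:h15,90:.06:12","Yc:243:203:yel:.065:16"])
z=np.load("top0.npz"); print("before"); run(z["im"],z["d"],ct,["timer:193:205:h15,50:.04:18","stampf:169:153:h10,80:.03:16","drop:139:205:h15,90:.06:12"])
cv2.imwrite("pics/f.png",np.vstack([cv2.resize(t[135:230,120:380],(780,285),interpolation=2),np.hstack([cv2.resize(s[130:290,160:360],(390,312),interpolation=2),cv2.resize(im,(390,312))])]))
```

```text
wrist px [[299, -407], [265, -90]]
Y cen [243.4 201.6] diam mm [56.3 58.1] xy [ 0.4412 -0.0103] ell [ 0.4412 -0.0102] h med 63.5
W cen [294.4 208.3] diam mm [57.  59.5] xy [ 0.4261 -0.1535] ell [ 0.4259 -0.1529] h med 63.4
timer cen [193.5 204.9] diam mm [67.  76.9] xy [0.43   0.1319] ell [0.4288 0.1313] h med 25.1
stampf cen [168.7 153.1] diam mm [30.5 55.4] xy [0.579  0.2105] ell [0.5789 0.2104] h med 20.2
drop cen [139.  204.7] diam mm [26.6 30. ] xy [0.4256 0.2822] ell [0.4256 0.2822] h med 43.6
Yc cen [243.  201.8] diam mm [57.4 61.4] xy [ 0.4405 -0.0093] ell [ 0.4395 -0.0087] h med 63.3
before
timer cen [193.4 204.9] diam mm [70.  72.6] xy [0.43   0.1321] ell [0.4298 0.1314] h med 24.6
stampf cen [168.8 153.1] diam mm [31.  51.5] xy [0.5791 0.2104] ell [0.579  0.2112] h med 21.1
drop cen [139.1 204.7] diam mm [26.4 30.7] xy [0.4255 0.282 ] ell [0.4255 0.282 ] h med 43.9
```

View pics/f.png

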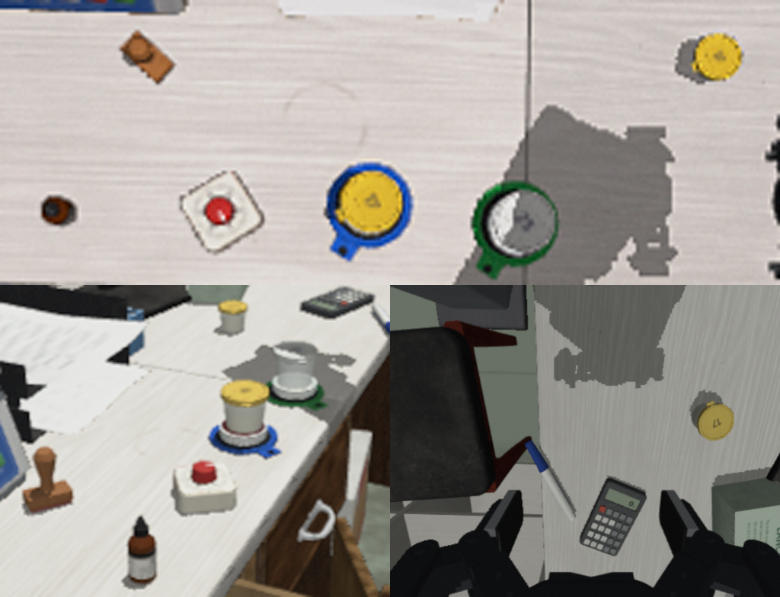

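The final views show both sets upright in their carriers: the yellow lid at (371,202) and the white lid at (521,222) in the top crop. The timer, stamp and dropper read the same positions as before. Handing in.

```bash
python3 -c "
from workcell import job; print(job.job_done())"
```

```text
the job is handed in; nothing more can be done
None
```

I handed the job in at about 22 s: the red dish with the yellow-lidded cup stands on the blue carrier and the cream dish with the white-lidded cup on the green. Both cups are upright and centred on their dishes to within about 3 mm by my measurements, the gripper is clear of everything, and the timer, dropper and stamp have not moved; no verdict was returned.

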